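# Test and reset the grinder's emergency stop

## Robot

A 6-joint arm with a two-finger parallel gripper is mounted at the origin on the work surface. World frame = base frame: x ahead of the robot, y to its left, z up, the work surface at z = 0. Lengths are in m, angles in degrees, forces in N, time in s.
With the tool pointing down it reaches from about 0.4 to 0.825 m from the base axis. Payload 7 kg.
Tool frame: the origin (TCP) lies midway between the tips of the shut fingers; the grasp point (between the pads) lies 19 mm behind it; z points along the fingers, y is the direction in which the jaws open and shut (so a half turn about z gives the same grasp; the last joint's range is limited). The gripper opens to 88 mm and grips with 3 to 60 N. Pads are 19 mm wide; open, the fingers measure 130 mm over their backs; the gripper's body (78 mm by 193 mm) begins 47 mm behind the grasp point.
Start: joints at [93.226, 20.546, 0.682, 0, -70.136, -16.507], TCP at [0.155, 0.657, 0.227] pointing down, gripper open.
Joint ranges: [-176.03, 176.03], [-82.01, 121.73], [-58.28, 71.71], [-173.87, 95.51], [-174.79, -0.11], [-173.66, 173.66]. Speed limits (degrees/s): [136.94, 136.94, 172.46, 180, 180, 180].

## Interface

Orientations are given as a 3x3 rotation matrix whose columns are the frame's x, y, z axes.
In Python, from rig import robot gives the robot as it stands. Calls block until the motion is done:
- robot.goto(position, orientation): joint-space move of the TCP to a pose.
- robot.servo_line(position, ori=None, speed=0.15): straight line of the TCP; ori=None keeps the orientation; speed is the mean speed in m/s.
- robot.movej(angles): joint-space move.
- robot.move_gripper(opening): opening from 0.0 (shut) to 1.0 (fully open); the grip force is fixed at half the most; returns when the fingers have stopped.
- robot.dwell(seconds).
- robot.ik(position, orientation): joint angles nearest the present ones, or None.
- robot.grab_frame(name): name is "side" or "top"; returns (picture, depth): 480x640x3 uint8, red, green, blue; 480x640 float32, m along the optical axis (not along the pixel's ray), 0 where there is no reading.
- robot.camera_info(name): a dict with "vfov" (degrees; the focal length in pixels is half the picture's height over the tangent of half this angle, whatever the lens; pixels are square), "cx", "cy" (the principal point, pixels), "k1" (the pictures are not rectified: a ray, as slopes to the right and down, at radius r is drawn at 1 + k1 r^2 times it, then the intrinsics apply), "view" (4x4, takes a point from world to camera coordinates). Camera axes: x right, y down, z forward; pixel columns grow to the right and rows downward; lengths in m; the calibration is good to about 2 mm. A picture is of the moment at which its call begins. camera_info takes no time and is no camera call.
A pose or a line that the arm cannot do raises robot.Unreachable and nothing moves.
- robot.job_done(): hands the job in, once; it reports no verdict.
Readings, each from a call of its own:
- robot.read_t(): time.
- robot.read_qpos(): joint angles.
- robot.read_qvel(): joint speeds.
- robot.read_effort(): joint torques, N m.
- robot.read_position(): TCP position.
- robot.read_tcp_rot(): TCP orientation.
- robot.read_force(): force on the tool from outside, world axes, zero at the start.
- robot.read_ft_torque(): the same for the moment, N m.
- robot.read_grip_width(): opening from 0.0 (shut) to 1.0 (fully open).
Only numpy, scipy, OpenCV 4.12 (cv2) and the standard library are available. Lean on these libraries where they do the work, as an engineer would, in place of code of your own. Each camera call takes 0.05 s, during which the arm holds its last target. There are 200 camera calls.

## Task

Do the stop-button check for the bench grinder: press the red mushroom button on the yellow box straight in until it latches and stays in, then push its turning bar round clockwise (seen from above) until the latch lets go and the button springs back up and out. After that press the blue reset button on the grey box fully in and let it come up again. Do all of it with the fingertips, without gripping or forcing the red button; leave the green start button alone and leave the tools and cans where they are.

Things in the scene. Friction and masses are not known exactly. Their poses are not given: they have to be found in the camera images.
- stop_station: yellow box 130 x 130 mm, 70 mm high, screwed to the bench, with a black collar (68 mm across, 8 mm high) and the red mushroom button upright in the middle of its top. Origin: centre of its underside; z up. Its place and yaw vary.
- stop_top (a point): top centre of the red button's turning bar, on the turning axis; moves with the button, z up. 128 mm above the bench when out, 118 latched. The bar is 60 mm long (along this y), 14 mm wide (this x), with a white line on it; it stands 20 mm above a red disc 60 mm across, 14 mm thick, with white arrows.
- stop_press (a joint): how far the red button is pushed in, m: 0 = out, 0.012 = hard stop. The spring takes about 4 N at first and 8 N at the stop, up to about 9 N at 1 to 6 mm as the latch is passed. Pushed fully in and not twisted, it latches and stays at 0.010 to 0.011 when let go; only twisting frees it.
- stop_twist (a joint): angle of the red button about its upright axis, rad: 0 = at rest, grows clockwise seen from above, up to 1.0 (stop). A spring turns it back: about 0.04 N m at 0 and 0.1 N m at 1.0. A latched button springs out by itself when twisted past about 0.6; let go, it turns back to 0.
- control_box: grey box 100 x 150 mm, 60 mm high, screwed to the bench. Origin: centre of its underside. On its top, 72 mm apart along its y axis, a blue button (+y) and a green one (-y), both 10 mm towards -x from its middle, each in a black ring 44 mm across, 12 mm high. Place and yaw vary; it stands left or right of the yellow box.
- reset_button_top (a point): centre of the top of the blue reset button, 28 mm across, 82 mm above the bench, 10 mm above its black ring. Moves with the button; z up.
- reset_button (a joint): how far the blue button is pushed in, m: 0 = out, 0.006 = fully in (about 5 N). Springs back when let go.
- start_button (a joint): the same for the green start button beside it, which must not be pressed.
- socket: dark steel deep socket standing on the bench, 32 mm across, 75 mm high; loose. Origin: centre of its underside.
- oil_can: upright can with red label, 52 mm across, 130 mm high; loose. Origin: centre of its underside.
- paste_jar: upright white jar, 60 mm across, 70 mm high; loose. Origin: centre of its underside.
- wrench: steel wrench 200 mm long lying flat on the bench; loose. Origin at its middle, underside.
- screwdriver: screwdriver with orange handle lying on the bench; loose. Origin on its underside.
- hammer: hammer lying on the bench; loose. Origin on its underside.
Not all that is in view belongs to the job. Several things have the shape of the stop_station; the one meant has the colours described above.

How it is judged:
By the outcome, as a careful person would: the job done as asked, in the order asked, and still so for the second after the job is handed in, with the robot touching nothing.
It also fails if it takes over 45 s, if anything falls off the work surface, if the arm or the gripper's body presses on something with over 40 N, if the wrist force passes 120 N, or if a joint passes its speed limit or range.

## Working session

There is one attempt and no reset: what is moved stays moved. The work goes in short steps, each a Python script; the robot and the scene stay as the last script left them, time stands still between calls to the robot, and variables do not carry over. Pictures are saved under pics/ and viewed, about 8 in all and at most 12, crops included, and the job is handed in when it is done.

```bash
mkdir -p pics; cat > h.py <<'E'
import numpy as np, cv2
from rig import robot
def grab(n,f):
    p,d=robot.grab_frame(n); cv2.imwrite(f'pics/{f}.png',p[:,:,::-1]); np.save(f'pics/{f}.npy',d); return p,d
def ray(n,uv):
    c=robot.camera_info(n); f=240/np.tan(np.radians(c['vfov'])/2)
    K=np.array([[f,0,c['cx']],[0,f,c['cy']],[0,0,1]]); V=np.array(c['view'])
    q=cv2.undistortPoints(np.array(uv,float).reshape(-1,1,2),K,np.array([c['k1'],0,0,0.]))[:,0]
    R=V[:3,:3];o=-R.T@V[:3,3]
    return o,np.c_[q,np.ones(len(q))]@R
def plane(n,uv,z):
    o,d=ray(n,uv); return o+d*((z-o[2])/d[:,2])[:,None]
def pts(n,uv,dep):
    o,d=ray(n,uv); return o+d*np.array(dep)[:,None]
E
python3 - <<'E'
from h import *
a,_=grab('top','t0');b,_=grab('side','s0')
for n in('top','side'):
    c=robot.camera_info(n);V=np.array(c['view']);print(n,c['vfov'],c['k1'],-V[:3,:3].T@V[:3,3],V[:3,:3])
E
```

```text
top 51.63759175329719 -0.017001460021383308 [ 0.43165136 -0.0722377   1.54626664] [[-0.0214211  -0.99976311  0.00385368]
 [-0.99648957  0.02103863 -0.08103037]
 [ 0.0809301  -0.00557591 -0.99670418]]
side 46.688695025811434 -0.1383407821187944 [-0.09944826 -0.96211193  0.88940897] [[ 0.81225864 -0.58322239 -0.00935612]
 [-0.34124207 -0.46211963 -0.81853484]
 [ 0.47306421  0.6680547  -0.57438069]]
```

View pics/t0.png

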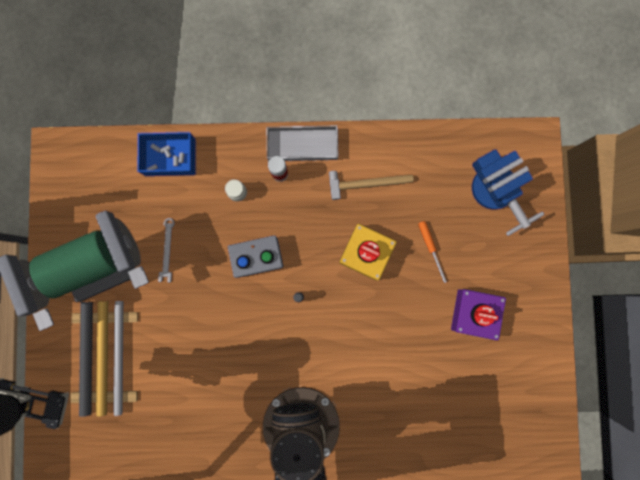

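View pics/s0.png

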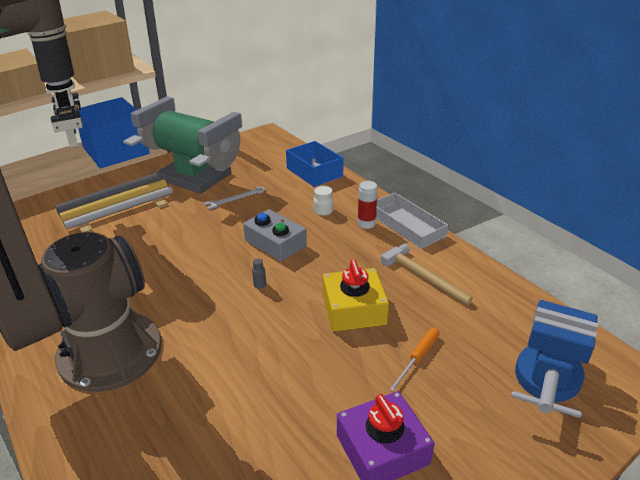

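Top view: two stop-station shapes, yellow box at (369,251) and purple box at (480,314). The yellow one fits the description. The grey box has blue at (243,262) and green at (267,257). The socket (298,297) is in front of it. Next I confirm with a crop and measure.

```bash
python3 - <<'E'
from h import *
def crop(f,u0,v0,w,h):
    return cv2.resize(cv2.imread(f'pics/{f}.png')[v0:v0+h,u0:u0+w],(400,400),interpolation=cv2.INTER_CUBIC)
cv2.imwrite('pics/c0.png',np.hstack([crop('t0',334,216,70,70),crop('s0',310,240,90,90)]))
def mask(n,f,fn,box):
    p=cv2.imread(f'pics/{f}.png'); hsv=cv2.cvtColor(p,cv2.COLOR_BGR2HSV).astype(int)
    m=fn(*np.moveaxis(hsv,2,0)); k=np.zeros(m.shape,bool); u0,v0,u1,v1=box;k[v0:v1,u0:u1]=1
    v,u=np.nonzero(m&k); d=np.load(f'pics/{f}.npy')[v,u]; g=d>0
    return np.c_[u,v],pts(n,np.c_[u,v][g],d[g])
red=lambda h,s,v:((h<8)|(h>172))&(s>120)&(v>70)
yel=lambda h,s,v:(abs(h-25)<6)&(s>130)&(v>90)
blu=lambda h,s,v:(abs(h-112)<12)&(s>120)&(v>60)
grn=lambda h,s,v:(abs(h-65)<18)&(s>100)&(v>30)
for n,f,B,C in(('top','t0',(335,220,402,285),(222,230,290,282)),('side','s0',(315,250,400,335),(240,200,310,260))):
    uv,P=mask(n,f,red,B);print(n,'red',len(uv),uv.mean(0),np.median(P,0),P[:,2].max())
    T=P[P[:,2]>.112];  print(' bar',len(T),T.mean(0)); w,E=np.linalg.eigh(np.cov(T[:,:2].T));print(' ax',np.degrees(np.arctan2(E[1,1],E[0,1])),np.sqrt(w))
    uv,P=mask(n,f,yel,B);P=P[abs(P[:,2]-.07)<.008];r=cv2.minAreaRect(P[:,:2].astype(np.float32)*1000);print(' yel',r)
    for nm,fn in(('blu',blu),('grn',grn)):
        uv,P=mask(n,f,fn,C);print(nm,len(uv),uv.mean(0),P.mean(0),plane(n,uv.mean(0),.081),uv.min(0),uv.max(0))
E
```

```text
top red 272 [368.44852941 251.55514706] [ 0.51898506 -0.2121389   0.10877307] 0.13484525028263206
 bar 96 [ 0.52305273 -0.21399588  0.1247811 ]
 ax 63.7823828662779 [0.00694998 0.01724552]
 yel ((523.7512817382812, -214.47323608398438), (128.7937774658203, 130.13246154785156), 63.492549896240234)
blu 93 [242.38709677 261.44086022] [0.50055574 0.15860837 0.07789981] [[0.50041269 0.15812608 0.081     ]] [237 256] [247 267]
grn 93 [266.16129032 256.20430108] [0.51458628 0.08803221 0.07804062] [[0.51441821 0.08771111 0.081     ]] [261 251] [271 261]
side red 365 [354.37534247 275.46575342] [ 0.51542763 -0.22305773  0.10945524] 0.13200766176458067
 bar 131 [ 0.51896389 -0.21992523  0.12374163]
 ax 66.72690981943046 [0.00462764 0.01844739]
 yel ((523.733154296875, -214.29000854492188), (133.52886962890625, 129.67747497558594), 63.41333770751953)
blu 75 [261.66666667 216.74666667] [0.5018238  0.16041385 0.07520896] [[0.49751196 0.15234673 0.081     ]] [257 213] [266 221]
grn 82 [280.06097561 226.97560976] [0.51285814 0.08428918 0.07854227] [[0.51099532 0.08110142 0.081     ]] [275 223] [285 231]
```

View pics/c0.png

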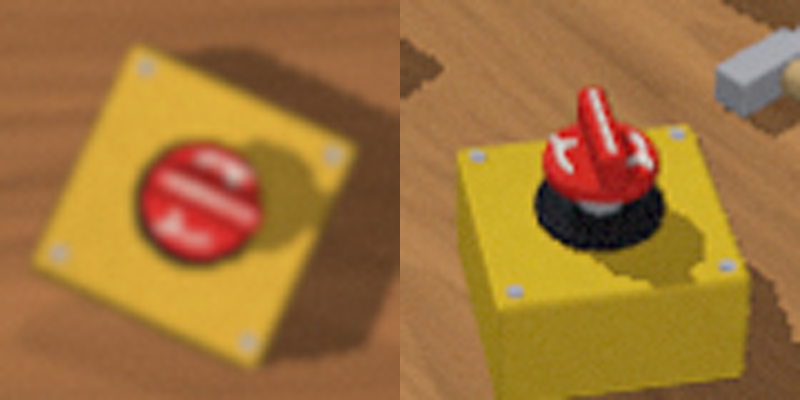

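The crop confirms it: yellow box, black collar, red mushroom with white line, centre (0.5237, -0.2144), bar along 63.5°. First move: press with shut fingers.

```bash
cat >> h.py <<'E'
C=np.array([.5237,-.2144]); A=np.radians(63.5)
def R(th,s=1):  # tool z down, tool x along s*bar direction at angle th
    x=s*np.array([np.cos(th),np.sin(th),0]);z=np.array([0,0,-1.]);return np.c_[x,np.cross(z,x),z]
def press(xy,z0,z1,fmax,step=.001):
    f0=robot.read_force()[2]; log=[]
    for z in np.append(np.arange(z0,z1,-step),z1):
        robot.servo_line([*xy,z],speed=.03); f=robot.read_force()[2]-f0
        log.append((round(robot.read_position()[2]*1e3,1),round(f,1)))
        if abs(f)>fmax: break
    print(log)
E
python3 - <<'E'
from h import *
for s in(1,-1):
    for d in(0,-.9): print(s,d,robot.ik([*C,.17],R(A+d,s)))
s=min((1,-1),key=lambda s:max(abs(robot.ik([*C,.17],R(A+d,s))[5]) for d in(0,-.9)))
print(s,robot.read_t(),robot.read_force())
robot.move_gripper(0.)
robot.goto([*C,.2],R(A,s)); robot.servo_line([*C,.134])
print(robot.read_t(),robot.read_force(),robot.read_position())
press(C,.131,.1155,14)
print(robot.read_t())
robot.servo_line([*C,.16]); 
p,d=grab('side','s1'); print(robot.read_t(),robot.read_force())
cv2.imwrite('pics/s1c.png',cv2.resize(p[200:350,270:430,::-1],(640,600)))
E
```

```text
1 0 [ -2.45184388  12.87830565 -17.89911818   0.         -59.22257616
 155.95184388]
1 -0.9 [ -2.45184388  12.87830565 -17.89911818   0.         -59.22257616
 104.38564232]
-1 0 [ -2.45184388  12.87830565 -17.89911818   0.         -59.22257616
 -24.04815612]
-1 -0.9 [ -2.45184388  12.87830565 -17.89911818   0.         -59.22257616
 -75.61435768]
-1 0.1 [-0.47469037  0.26613544  0.0837455 ]
5.425 [1.35026749 0.43858861 0.08663462] [ 0.52422743 -0.21443547  0.13451069]
[(np.float64(131.7), np.float64(-1.1)), (np.float64(130.2), np.float64(-0.3)), (np.float64(128.9), np.float64(-1.1)), (np.float64(128.3), np.float64(3.0)), (np.float64(127.2), np.float64(4.2)), (np.float64(126.3), np.float64(3.7)), (np.float64(125.8), np.float64(10.1)), (np.float64(125.5), np.float64(15.6))]
7.425
7.8667 [ 0.03146143  0.42403668 -0.440953  ]
```

View pics/s1c.png

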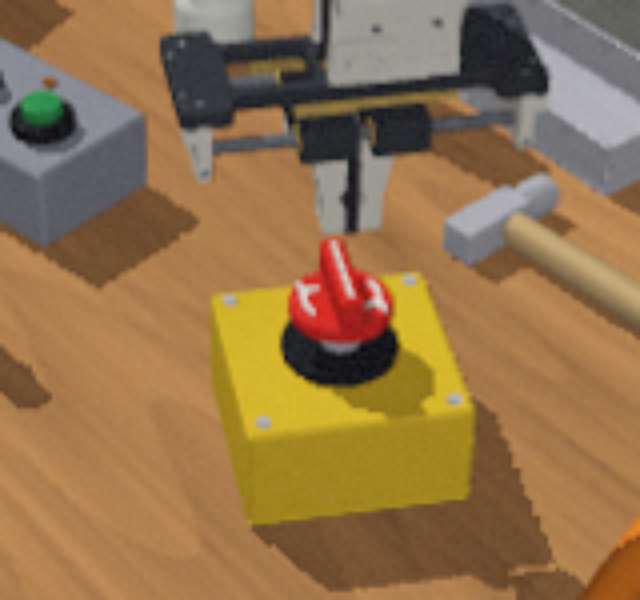

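The button stopped about 3 mm in at my force limit and is still out. The tip is narrow, about 20 mm. I'll press again at a steady pace with a higher limit.

```bash
python3 - <<'E'
from h import *
robot.servo_line([*C,.131])
press(C,.128,.1152,32,.0016)
robot.dwell(.2);print(robot.read_position(),robot.read_force(),robot.read_t())
robot.servo_line([*C,.16]); 
p,d=grab('side','s2'); print(robot.read_t(),robot.read_force())
cv2.imwrite('pics/s2c.png',cv2.resize(p[200:350,270:430,::-1],(640,600)))
E
```

```text
[(np.float64(128.4), np.float64(-0.4)), (np.float64(126.9), np.float64(3.0)), (np.float64(125.7), np.float64(8.8)), (np.float64(123.8), np.float64(4.1)), (np.float64(122.0), np.float64(5.1)), (np.float64(120.4), np.float64(4.3)), (np.float64(118.5), np.float64(2.6)), (np.float64(117.1), np.float64(6.9)), (np.float64(116.2), np.float64(10.7)), (np.float64(116.2), np.float64(11.1))]
[ 0.52397069 -0.21455397  0.1162019 ] [-1.80477465  1.08579936 10.78881662] 10.9083
11.4083 [-0.47657179 -0.66576945 -0.29769028]
```

View pics/s2c.png

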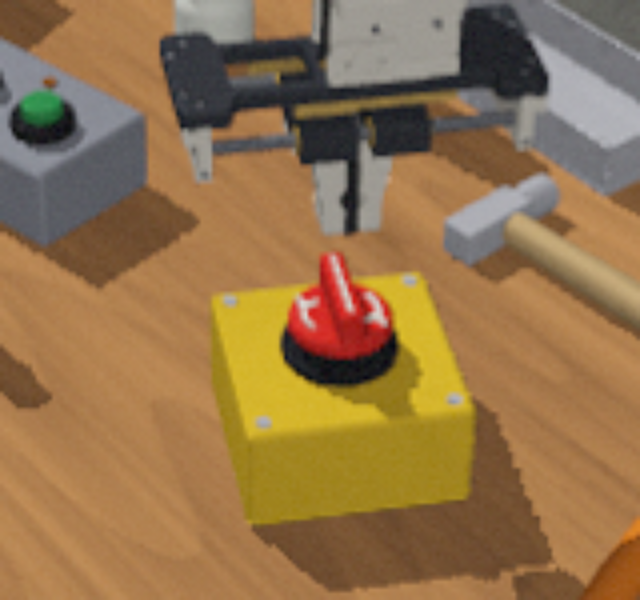

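The button is latched (disc down near the collar). Now the twist: fingertip on one side of the bar, following the arc.

```bash
python3 - <<'E'
from h import *
r,Z=.022,.1125
def pose(th,off):
    b=np.array([np.cos(th),np.sin(th)]);t=np.array([b[1],-b[0]]);p=C+r*b-off*t
    return [*p,Z],R(th,-1),np.array([*t,0])
p,o,t=pose(A,.034)
robot.servo_line([p[0],p[1],.14],o,speed=.1); robot.servo_line(p,o,speed=.1); robot.dwell(.1)
f0=np.array(robot.read_force());log=[]
for off in np.arange(.030,.0125,-.0015):
    p,o,t=pose(A,off);robot.servo_line(p,o,speed=.03)
    f=-(np.array(robot.read_force())-f0)@t; log.append((round(off*1e3,1),round(f,1)))
    if f>2 and off<.024: break
print(log,robot.read_t())
log=[]
for a in np.arange(.08,.85,.08):
    p,o,t=pose(A-a,off);robot.servo_line(p,o,speed=.04)
    F=np.array(robot.read_force())-f0; log.append((round(a,2),round(-F@t,1),round(F[2],1)))
    if np.linalg.norm(F)>25: break
print(log,robot.read_t(),robot.read_position(),p)
p_,d=grab('side','s3')
cv2.imwrite('pics/s3c.png',cv2.resize(p_[200:350,270:430,::-1],(640,600)))
E
```

```text
[(np.float64(30.0), np.float64(2.4)), (np.float64(28.5), np.float64(0.5)), (np.float64(27.0), np.float64(0.7)), (np.float64(25.5), np.float64(0.2)), (np.float64(24.0), np.float64(3.3))] 13.8167
[(np.float64(0.08), np.float64(3.8), np.float64(0.9)), (np.float64(0.16), np.float64(3.8), np.float64(1.5)), (np.float64(0.24), np.float64(4.2), np.float64(1.3)), (np.float64(0.32), np.float64(4.8), np.float64(0.9)), (np.float64(0.4), np.float64(4.4), np.float64(1.4)), (np.float64(0.48), np.float64(5.1), np.float64(0.9)), (np.float64(0.56), np.float64(6.7), np.float64(2.8)), (np.float64(0.64), np.float64(6.2), np.float64(2.5)), (np.float64(0.72), np.float64(6.5), np.float64(2.3)), (np.float64(0.8), np.float64(6.9), np.float64(2.4))] 16.3167 [ 0.53778587 -0.18449406  0.11269087] [np.float64(0.5373806464333287), np.float64(-0.18485613577802915), 0.1125]
```

View pics/s3c.png

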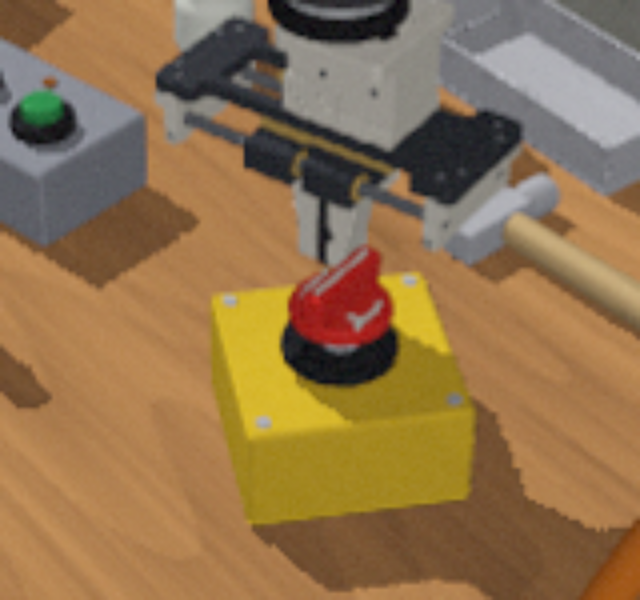

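The bar turned and the button sprang out (stem visible above the collar). Next I back off along the arc, rise, check, and go to the blue button.

```bash
python3 - <<'E'
from h import *
r,Z=.022,.1125
def pose(th,off):
    b=np.array([np.cos(th),np.sin(th)]);t=np.array([b[1],-b[0]]);p=C+r*b-off*t
    return [*p,Z],R(th,-1)
for a in(.5,.2,-.1): robot.servo_line(*pose(A-a,.025),speed=.05)
p,o=pose(A-.0,.042); robot.servo_line(p,o,speed=.1); robot.servo_line([p[0],p[1],.19],speed=.15)
B=np.array([.5003,.158]); g=np.array([.5144,.0877])-B
# jaws (tool y) perpendicular to blue-green line => tool x along the line
th=np.arctan2(g[1],g[0]); s=min((1,-1),key=lambda s:abs(robot.ik([*B,.15],R(th,s))[5]))
robot.goto([*B,.15],R(th,s)); robot.servo_line([*B,.09],speed=.1); robot.dwell(.1)
print(robot.read_t(),robot.read_position())
q,d=grab('side','s4')
cv2.imwrite('pics/s4c.png',cv2.resize(q[150:330,220:420,::-1],(660,594)))
E
```

```text
20.8083 [0.50085127 0.15823731 0.09078382]
```

View pics/s4c.png

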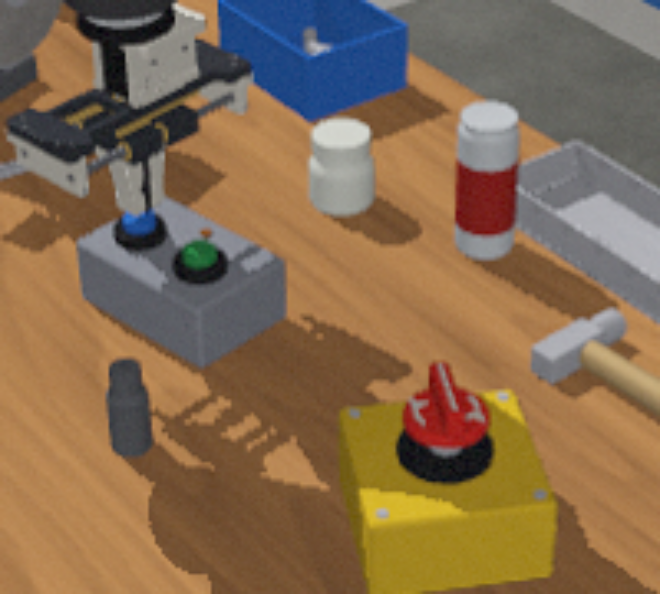

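The red button is out and back at rest (bar at its original angle). The fingertip is over the blue button, clear of green.

```bash
python3 - <<'E'
from h import *
B=[.5003,.158]
robot.servo_line([*B,.084],speed=.05)
press(B,.0825,.0735,18,.0012)
robot.dwell(.3);print(robot.read_position(),robot.read_force(),robot.read_t())
robot.servo_line([*B,.095],speed=.05);robot.servo_line([*B,.2],speed=.15);
robot.dwell(.2);q,d=grab('side','s5');grab('top','t5');print(robot.read_t(),robot.read_force())
cv2.imwrite('pics/s5c.png',cv2.resize(q[150:330,220:420,::-1],(660,594)))
E
```

```text
[(np.float64(82.5), np.float64(-0.1)), (np.float64(81.4), np.float64(2.1)), (np.float64(80.2), np.float64(1.7)), (np.float64(78.9), np.float64(3.1)), (np.float64(77.7), np.float64(4.2)), (np.float64(76.5), np.float64(4.7)), (np.float64(76.1), np.float64(12.7)), (np.float64(75.9), np.float64(23.3))]
[0.5005132  0.15801987 0.07593702] [-8.13163415 -1.67189139 23.90536956] 23.425
25.1417 [ 0.30035519 -0.10648809  0.36479261]
```

View pics/s5c.png

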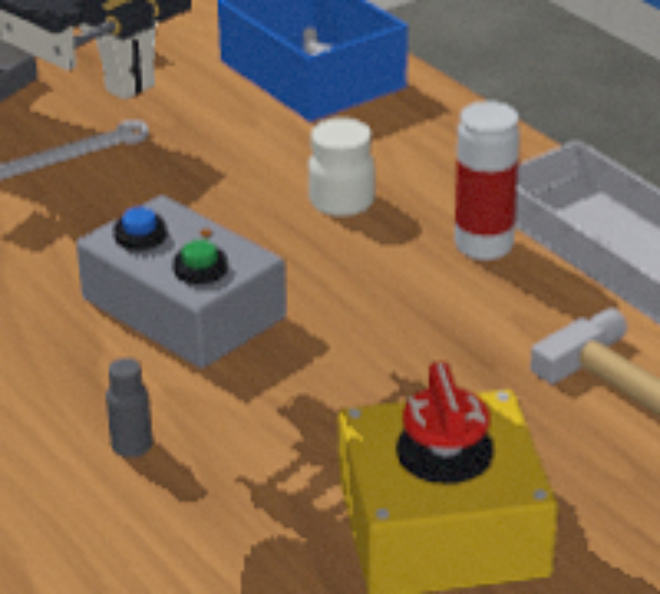

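Blue hit its stop (force rose sharply at 75.9 mm, about 6 mm in) and is up again. Red is out, and nothing else has moved.

```bash
python3 -c "
from rig import robot
robot.job_done()"
```

```text
the job is handed in; nothing more can be done
```

The stop-button check is done in the order asked and handed in, at about 25 s on the robot's clock.

- **Red button, press:** My first press stopped about 3 mm in, because my own force limit (14 N) tripped at 15.6 N; the button came back out. The second press reached the hard stop at about 11 N. The picture then showed it latched.
- **Red button, twist:** I pushed one end of the bar sideways along its arc with the shut fingertips, at up to about 7 N. The latch let go by about 0.8 rad, and the picture showed the button sprung out. After I backed off, the bar had turned back to its rest angle.
- **Blue reset button:** I pressed it about 6 mm, to its stop. Force peaked at 24 N there, well above the 5 N the button needs but under the limits. It came up again when released.
- **Last checks:** The final side picture shows red out, blue up and green not pressed. The socket, can, jar and hammer, and the part of the wrench in view, look unmoved. I did not view the final top picture, so the screwdriver was not checked at the end. The gripper was clear of everything, with force near zero.

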